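# Centre the desk seal on the photo plinth and release the shutter

## Task

For the catalogue photograph, nudge the old desk seal with light taps of the fingertips until its round brass foot stands upright and wholly inside the circle drawn in the middle of the round white plinth; do not grip, lift, hit hard or tip it. Only then press the camera's release button on the table all the way down and let go. Leave the other things on the grey mat where they are.

Things in the scene. Friction and masses are not known exactly. Their poses are not given: they have to be found in the camera images.
- seal: desk seal, loose on the plinth, upright but off-centre: round brass foot 44 mm across (full width 2 to 10 mm up; domed underside with a flat only 30 mm across, so it rocks), neck 13 mm, dark wooden knob 23 mm across; 58 mm tall, 0.13-0.24 kg. Origin at the centre of its underside, z up. Pushed slowly at the foot it slides (1 to 3 N) and stops with the push; over 15 N is too hard
- seal_foot (a point): the centre of the underside of the seal's foot
- plinth: round white photo plinth, fixed, 110 mm across, 40 mm tall, flat top, standing on the 3 mm thick grey mat (its top is 43 mm above the table); origin at the centre of its underside, z up. Its yaw means nothing
- circle (a point): the centre of the plinth's top face, and of the circle drawn there: a thin black line, 58 mm across inside the line
- release (a joint): travel of the release button in m: 0 up, 0.006 all the way down; springs back by itself; about 5 N holds it down
- release_top (a point): the centre of the top of the release button, a grey round cap 28 mm across in a black housing that stands alone on the table, to the left or the right of the mat; it is pressed straight down
- stamp: rubber stamp: 30 x 50 x 12 mm wooden block with an upright turned wooden handle, 60 mm tall; stands on the grey mat, bystander; origin at the centre of its underside
- inkjar: small capped jar, 40 mm across, 50 mm tall; stands on the grey mat, bystander; origin at the centre of its underside
- scalebar: flat black-and-white photo scale bar, 16 x 100 x 8 mm, long along its y; lies on the grey mat, bystander; origin at the centre of its underside
- loupe: black tube-shaped loupe, 44 mm across, 35 mm tall, open at both ends; stands on the grey mat, bystander; origin at the centre of its underside
- cardbox: small fixed cardboard box, 132 x 112 x 75 mm, on the other side of the mat from the release button; bystander; origin at the centre of its underside
Mind the look-alikes: they are no part of the job. What is shaped like the part that bears release but green is not meant. What is shaped like the seal but red is not meant.

How it is judged (in metres and radians):
On the way, in this order (a step that is already met when the one before it is completed fails the run):
1. the seal's foot stands inside the circle, upright, at rest and not touched (horizontal distance between seal_foot and circle below 0.007 m and angle between seal's own z axis and vertical below 0.06 rad and linear speed of seal below 0.01 m/s and z of seal_foot in the frame of plinth between 0.037 and 0.043 m and contact force between the fingers and seal below 0.05 N), for 0.3 s.
2. the release button is pressed all the way down (horizontal distance between seal_foot and circle below 0.007 m and angle between seal's own z axis and vertical below 0.06 rad and linear speed of seal below 0.01 m/s and z of seal_foot in the frame of plinth between 0.037 and 0.043 m and value of joint release above 0.005 m), for 0.04 s.
At the end, for the whole second after the job is handed in: The seal stands upright (within 0.06 rad) and at rest on the plinth, its foot's centre within 7 mm of the circle's centre (so the foot is wholly inside the line), after the release button was pressed at least 5 of its 6 mm down and let go (horizontal distance between seal_foot and circle below 0.007 m and angle between seal's own z axis and vertical below 0.06 rad and linear speed of seal below 0.01 m/s and z of seal_foot in the frame of plinth between 0.037 and 0.043 m and value of joint release below 0.002 m); the robot touches nothing.
It fails at once if the seal is lifted more than 8 mm (z of seal_foot in the frame of plinth above 0.048 m).
It fails at once if the seal is tipped (more than 0.4 rad) or knocked off the plinth (angle between seal's own z axis and vertical above 0.4 rad or z of seal_foot in the frame of plinth below 0.03 m).
It fails at once if the seal is gripped or hit hard (more than 15 N from the fingers) (contact force between the fingers and seal above 15 N).
It fails at once if the release button is pressed while the seal is not inside the circle (value of joint release above 0.003 m and horizontal distance between seal_foot and circle above 0.0075 m).
It fails at once if a bystander on the mat is moved by more than 20 mm (distance of any of stamp, inkjar, scalebar, loupe from where it was at the start of the episode above 0.02 m).
It also fails if it takes over 48 s, if anything falls off the work surface, if the arm or the gripper's body presses on something with over 40 N, if the wrist force passes 120 N, or if a joint passes its speed limit or range.

## Robot

A 6-joint arm with a two-finger parallel gripper is mounted at the origin on the work surface. World frame = base frame: x ahead of the robot, y to its left, z up, the work surface at z = 0. Lengths are in mm, angles in rad, forces in N, time in s.
With the tool pointing down it reaches from about 350 to 775 mm from the base axis. Payload 7.3 kg.
Tool frame: the origin (TCP) lies at the very end of the fingers, on their centre line; the grasp point (between the pads) lies 19 mm behind it; x points along the fingers, y is the direction in which the jaws open and shut, and the axes are right-handed (so a half turn about x gives the same grasp; the last joint's range is limited). The gripper opens to 92 mm and grips with 3 to 60 N. Pads are 19 mm wide; open, the fingers measure 130 mm over their backs; the gripper's body (75 mm by 190 mm) begins 47 mm behind the grasp point.
Start: joints at [-1.267, 0.342, 1.524, -0, 1.275, -0.146], TCP at [228.286, -472.79, 226.741] pointing down, gripper open.
Joint ranges: [-2.53, 2.53], [-0.77, 2.02], [0.04, 2.7], [-1, 4.14], [0.28, 2.66], [-3.11, 3.11]. Speed limits (rad/s): [2.57, 2.57, 3.14, 3.14, 3.14, 3.14].

## Interface

Orientations are given as [roll, pitch, yaw] about the fixed x, y, z axes, in that order (R = Rz(yaw) Ry(pitch) Rx(roll)).
In Python, from plant import sensors, capture, bot gives the robot as it stands.
- The arm moves only by the shell command python3 -m crank 'ROWS' [OPENING]. ROWS is JSON, a list of rows, each an object of numbers: "dx", "dy", "dz": the shift along the tool's x, y, z in cm; "spin": the turn about the tool's x in rad. A call has 1 to 20 rows; each row is the pose to reach, as a shift and turn from the pose commanded when the call began, along the tool's axes at that moment; what a row does not reach only later rows make up. A row lasts 1/12 s, in which the tool goes at most 41.7 mm and 7.16 degrees, less where a joint would pass 70% of its speed; a pose out of reach is approached as far as the arm can. A call with a gripper value outside its range is refused whole. OPENING is the opening in per cent of the stroke, from 0 (shut) to 100 (fully open), set as the call begins (- or left out, the last holds). The fingers move at their own pace and stop on an object; the grip force is fixed at half the most. Time passes only in rows, so rows that repeat a pose let the fingers close. It gives the time, the measured TCP pose, the force and the opening at its end, in the units of the state.
- sensors.get_obs(): the state, without advancing time (a new reading comes with each control period).
- capture(name): name is "scene" or "top" or "wrist"; returns a dict with "frame" (384x512x3 uint8, blue, green, red), "vfov" (degrees; the focal length in pixels is half the picture's height over the tangent of half this angle, whatever the lens; pixels are square), "cx", "cy" (the principal point, pixels), "view" (4x4, takes a point from world to camera coordinates); the wrist camera has in their place "mount" (4x4, takes a point from camera to tool coordinates, whose origin is the TCP and whose axes are the tool frame's). Camera axes: x right, y down, z forward; pixel columns grow to the right and rows downward; lengths in mm; the calibration is good to about 2 mm. A picture is of the moment at which its call begins: read the wrist's pose just before it. There is no depth.
- bot.close_job(): hands the job in, once; it reports no verdict.
The state is a dict: "time": time; "joint_positions": joint angles; "dq": joint speeds; "tau": joint torques, N m; "tool_pos": TCP position; "tcp_rot": TCP orientation; "contact_force": force on the tool from outside, world axes, zero at the start; "moment": the same for the moment, N m; "grip_width": finger opening in mm.
Only numpy, scipy, OpenCV 4.12 (cv2) and the standard library are available. Lean on these libraries where they do the work, as an engineer would, in place of code of your own. Each camera call takes 0.05 s, during which the arm holds its last target.

## Working session

There is one attempt and no reset: what is moved stays moved. The work goes in short steps, Python scripts to look and compute and a shell command to move; the robot and the scene stay as the last step left them, time stands still between calls to the robot, and variables do not carry over. Pictures are saved under pics/ and viewed, and the job is handed in when it is done.

```bash
mkdir -p pics; ls; python3 - <<'E'
from plant import sensors,capture,bot
import cv2,numpy as np
o=sensors.get_obs();print(o)
for n in("scene","top","wrist"):
    c=capture(n);cv2.imwrite(f"pics/{n}0.png",c["frame"])
    print(n,c["vfov"],c["cx"],c["cy"],np.round(c.get("view",c.get("mount")),4).tolist(),[k for k in c])
E
```

```text
pics
{'time': 0.0, 'joint_positions': array([-1.26702294e+00,  3.42755823e-01,  1.52502096e+00, -2.84580675e-05,
        1.27534366e+00, -1.45994691e-01]), 'dq': array([-0.00164898, -0.00031599, -0.00022453, -0.00050134, -0.00031023,
       -0.00045268]), 'tau': array([-2.78480002e-03, -4.31240165e+01, -2.44228703e+01,  7.15701445e-02,
        5.59077621e-02, -1.13612714e-04]), 'tool_pos': array([ 228.14303426, -472.40129508,  226.02638266]), 'tcp_rot': array([-1.69898141,  1.56926829,  1.89238763]), 'contact_force': array([ 0.44967918, -0.1928867 , -0.04622472]), 'moment': array([0.01607554, 0.03262941, 0.00871301]), 'grip_width': 91.83002546594011}
scene 42.201892210031446 255.21085713020074 188.8950602645065 [[0.8236, 0.5671, -0.0103, -476.8861], [0.3793, -0.5643, -0.7333, -184.3506], [-0.4217, 0.6, -0.6799, 1468.0336], [0.0, 0.0, 0.0, 1.0]] ['frame', 'vfov', 'cx', 'cy', 'view']
top 52.586473326933906 257.22097759111836 188.15458973828055 [[-0.0159, -0.9999, 0.0063, -6.5084], [-0.98, 0.0143, -0.1983, 589.2323], [0.1982, -0.0094, -0.9801, 904.4826], [0.0, 0.0, 0.0, 1.0]] ['frame', 'vfov', 'cx', 'cy', 'view']
wrist 66.8241430573387 256.07113479757055 197.471279948143 [[0.0004, -0.2949, 0.9555, -157.8757], [1.0, -0.0018, -0.001, -0.7081], [0.002, 0.9555, 0.2949, -79.7864], [0.0, 0.0, 0.0, 1.0]] ['frame', 'vfov', 'cx', 'cy', 'mount']
```

View pics/scene0.png

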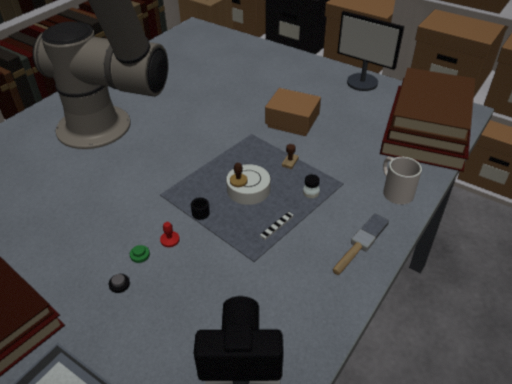

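View pics/top0.png

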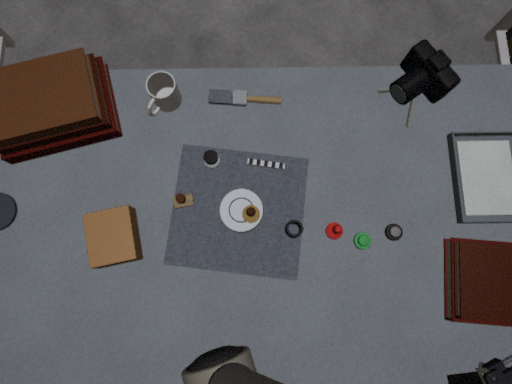

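View pics/wrist0.png

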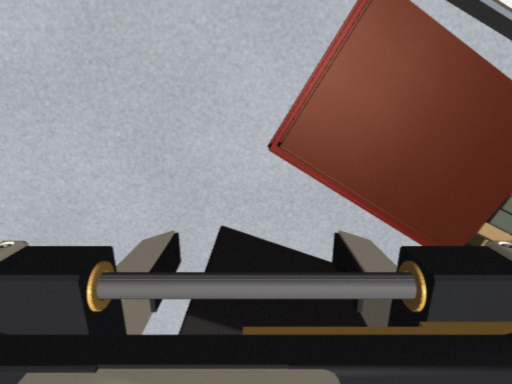

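The top view shows the plinth at about (241,210), the seal right of its centre at (251,213), the grey release at (395,232), the green decoy at (362,241) and the red decoy at (334,231). I'll enlarge these.

```bash
cat > h.py <<'E'
from plant import sensors,capture,bot
import cv2,numpy as np
from scipy.spatial.transform import Rotation as R
def view(c,o=None):
    if "view" in c: return np.array(c["view"])
    T=np.eye(4);T[:3,:3]=R.from_euler("xyz",o["tcp_rot"]).as_matrix();T[:3,3]=o["tool_pos"]
    return np.linalg.inv(T@np.array(c["mount"]))
def foc(c): return 192/np.tan(np.radians(c["vfov"]/2))
def at(c,V,u,v,z):
    f=foc(c);d=np.array([(u-c["cx"])/f,(v-c["cy"])/f,1.]);Ri=V[:3,:3].T
    p=-Ri@V[:3,3];d=Ri@d;return p+d*(z-p[2])/d[2]
def px(c,V,P):
    q=V[:3,:3]@np.asarray(P,float)+V[:3,3];f=foc(c);return q[0]/q[2]*f+c["cx"],q[1]/q[2]*f+c["cy"]
def circ(c,V,img,p,r,col,s,x0,y0,n=60):
    pts=[px(c,V,[p[0]+r*np.cos(a),p[1]+r*np.sin(a),p[2]]) for a in np.linspace(0,2*np.pi,n)]
    pts=(np.array(pts)-[x0,y0]+.5)*s-.5
    cv2.polylines(img,[np.round(pts).astype(int)],True,col,1)
def crop(c,x0,y0,w,h,s):
    return cv2.resize(c["frame"][y0:y0+h,x0:x0+w],None,fx=s,fy=s,interpolation=cv2.INTER_CUBIC)
E
python3 - <<'E'
from h import *
c=capture("top");V=view(c)
cv2.imwrite("pics/t1.png",crop(c,206,175,75,70,8));cv2.imwrite("pics/t2.png",crop(c,345,210,70,50,8))
print(at(c,V,241,210,43),at(c,V,395,232,15),at(c,V,293,229,35),at(c,V,334,231,20))
c=capture("scene");V=view(c)
cv2.imwrite("pics/s1.png",crop(c,215,150,70,60,8));cv2.imwrite("pics/s2.png",crop(c,100,235,70,65,8))
E
```

```text
[537.35132557  25.6525556   43.        ] [ 479.1074367  -364.44201026   15.        ] [ 488.82312051 -103.20587793   35.        ] [ 483.59045191 -208.26197504   20.        ]
```

View pics/t1.png

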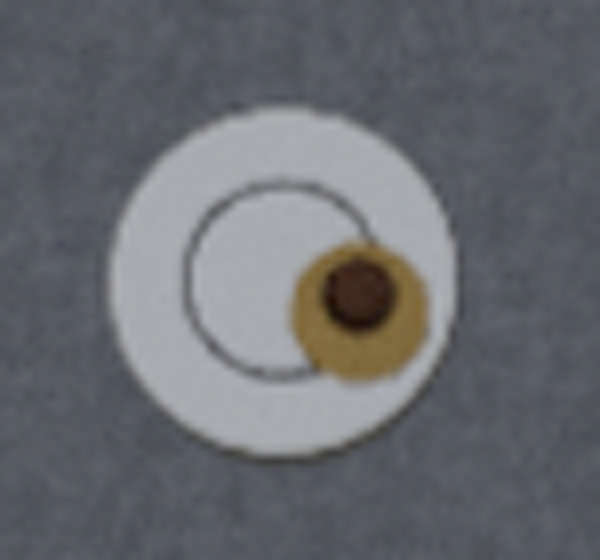

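View pics/t2.png

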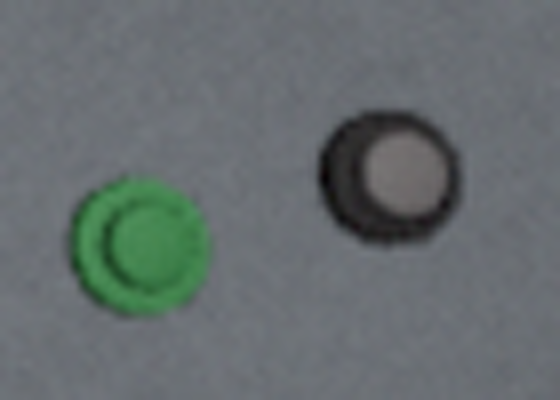

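View pics/s1.png

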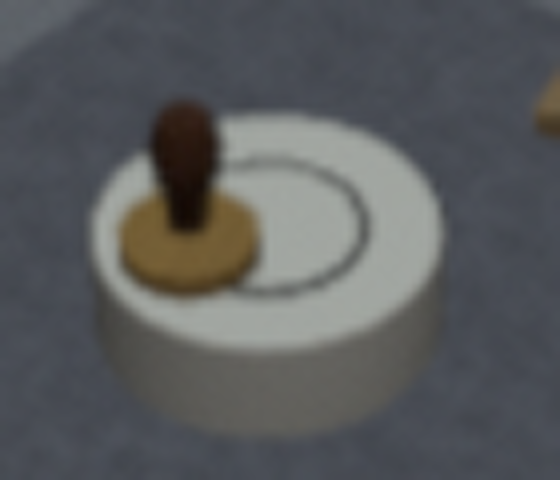

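View pics/s2.png

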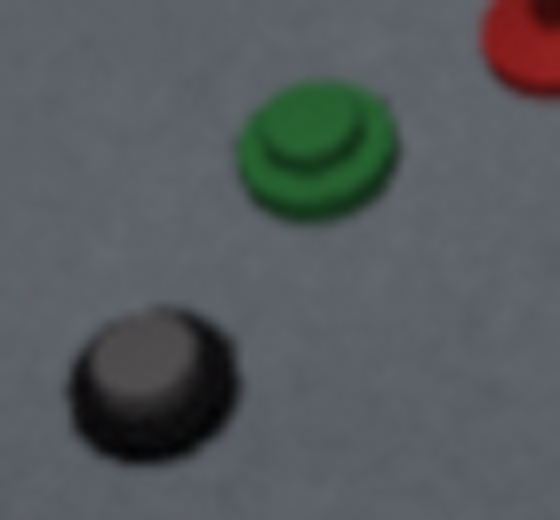

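```bash
python3 - <<'E'
from h import *
t=capture("top");Vt=view(t);s=capture("scene");Vs=view(s)
f=lambda u,v,x0,y0:((u+.5)/8-.5+x0,(v+.5)/8-.5+y0)
pl=at(t,Vt,*f(283,281,206,175),43);se=at(t,Vt,*f(361,312,206,175),52)
pls=at(s,Vs,*f(268,232,215,150),43);ses=at(s,Vs,*f(188,237,215,150),53)
print(pl,se,se-pl);print(pls,ses,ses-pls)
P=lambda c,V:np.array([[foc(c),0,c["cx"]],[0,foc(c),c["cy"]],[0,0,1]])@V[:3]
X=cv2.triangulatePoints(P(t,Vt),P(s,Vs),np.array(f(405,173,345,210)),np.array(f(145,350,100,235)))
print((X[:3]/X[3]).T)
for z in(15,20,25,30,35,40):print(z,at(t,Vt,*f(405,173,345,210),z)[:2],at(s,Vs,*f(145,350,100,235),z)[:2], at(t,Vt,*f(362,173,345,210),z)[1]-at(t,Vt,*f(449,173,345,210),z)[1])
# housing base
print(at(t,Vt,*f(390,177,345,210),0))
# overlay check
im=crop(t,206,175,75,70,8)
circ(t,Vt,im,pl,55,(0,0,255),8,206,175);circ(t,Vt,im,pl,29,(0,255,0),8,206,175);se[2]=53;circ(t,Vt,im,se,22,(255,0,0),8,206,175)
im2=crop(s,215,150,70,60,8)
d=pls-pl
circ(s,Vs,im2,pls,55,(0,0,255),8,215,150);circ(s,Vs,im2,pls,29,(0,255,0),8,215,150);circ(s,Vs,im2,ses,22,(255,0,0),8,215,150)
cv2.imwrite("pics/ov.png",cv2.resize(np.hstack([im[:480,:560],im2]),None,fx=.7,fy=.7))
E
```

```text
[538.13956011  25.80231362  43.        ] [526.82929289   1.54704916  52.        ] [-11.31026722 -24.25526446   9.        ]
[540.38478963  25.83471781  43.        ] [528.14674326   1.31692773  53.        ] [-12.23804638 -24.51779008  10.        ]
[[ 481.10275785 -361.68586776   22.70853543]]
15 [ 481.15937395 -365.09811127] [ 476.02449831 -358.12279904] 27.724856407002903
20 [ 480.73912497 -363.28402149] [ 479.61706284 -360.23624536] 27.58460527044116
25 [ 480.31887598 -361.46993171] [ 483.20962736 -362.34969169] 27.4443541338793
30 [ 479.898627   -359.65584192] [ 486.80219189 -364.46313802] 27.304102997317557
35 [ 479.47837802 -357.84175214] [ 490.39475641 -366.57658435] 27.163851860755813
40 [ 479.05812903 -356.02766235] [ 493.98732094 -368.69003068] 27.02360072419407
[ 481.20789938 -365.57769089    0.        ]
```

View pics/ov.png

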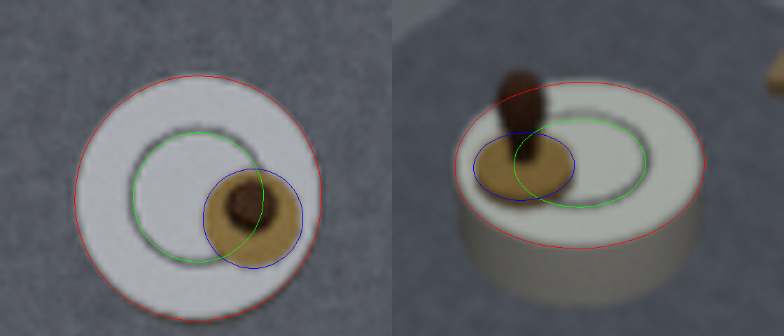

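The overlays fit: the red and green rings lie on the plinth, and the two cameras agree on the seal offset to within 1 mm, about (-11.7, -24.4). The release top is at about (481,-362,22). I plan to push the foot low with two parted fingertips used as a cradle.

```bash
cat > g.py <<'E'
from h import *
import sys
def show(target=None):
    o=sensors.get_obs();M=R.from_euler("xyz",o["tcp_rot"]).as_matrix();p=o["tool_pos"]
    print("t",o["time"],"p",p.round(1),"w",round(o["grip_width"],1),"F",o["contact_force"].round(2))
    print("yang",np.degrees(np.arctan2(M[1,1],M[0,1])).round(2),"zang",np.degrees(np.arctan2(M[1,2],M[0,2])).round(2),"x",M[:,0].round(3),"q6",o["joint_positions"][5].round(2))
    if target is not None: print("tool shift cm",(M.T@(np.array(target)-p)/10).round(2))
if __name__=="__main__": show([float(a) for a in sys.argv[1:4]] or None)
E
python3 - <<'E'
from g import *
u=np.array([11.7,24.4]);u/=np.hypot(*u);s=np.array([527.3,1.5])
print("dir ang",np.degrees(np.arctan2(u[1],u[0])))
b=s-u*45;print(b)
show([b[0],b[1],110])
E
```

```text
dir ang 64.38190026969548
[507.84332228 -39.07631935]
t 0.35 p [ 228.3 -472.7  226.6] w 91.9 F [ 0.62  0.17 -0.22]
yang -64.23 zang -154.23 x [-0.  0. -1.] q6 -0.15
tool shift cm [ 11.67 -26.89 -44.03]
```

```bash
python3 -m crank '[{"dx":1,"dy":-26.9,"dz":-44.0,"spin":-0.674},{"dx":1,"dy":-26.9,"dz":-44.0,"spin":-0.674},{"dx":1,"dy":-26.9,"dz":-44.0,"spin":-0.674},{"dx":1,"dy":-26.9,"dz":-44.0,"spin":-0.674},{"dx":1,"dy":-26.9,"dz":-44.0,"spin":-0.674},{"dx":1,"dy":-26.9,"dz":-44.0,"spin":-0.674},{"dx":1,"dy":-26.9,"dz":-44.0,"spin":-0.674},{"dx":1,"dy":-26.9,"dz":-44.0,"spin":-0.674},{"dx":1,"dy":-26.9,"dz":-44.0,"spin":-0.674},{"dx":1,"dy":-26.9,"dz":-44.0,"spin":-0.674},{"dx":1,"dy":-26.9,"dz":-44.0,"spin":-0.674},{"dx":1,"dy":-26.9,"dz":-44.0,"spin":-0.674},{"dx":1,"dy":-26.9,"dz":-44.0,"spin":-0.674},{"dx":1,"dy":-26.9,"dz":-44.0,"spin":-0.674},{"dx":1,"dy":-26.9,"dz":-44.0,"spin":-0.674},{"dx":1,"dy":-26.9,"dz":-44.0,"spin":-0.674},{"dx":1,"dy":-26.9,"dz":-44.0,"spin":-0.674}]' 33; python3 g.py 507.8 -39.1 70
```

```text
time: 1.77
tool_pos: [507.1, -40.4, 216.8]
tcp_rot: [0.016, 1.57, -2.004]
contact_force: [0.1, -0.0, -0.1]
grip_width: 30.4
t 1.7667 p [507.1 -40.4 216.8] w 30.4 F [ 0.13 -0.03 -0.14]
yang -25.7 zang -115.7 x [-0. -0. -1.] q6 0.22
tool shift cm [ 1.468e+01  1.000e-02 -1.500e-01]
```

```bash
python3 -m crank '[{"dx":4},{"dx":8},{"dx":11},{"dx":13.5},{"dx":14.5},{"dx":14.5},{"dx":14.5}]'; python3 - <<'E'
from g import *
show([507.8,-39.1,46.5])
o=sensors.get_obs();c=capture("wrist");cv2.imwrite("pics/w1.png",c["frame"])
c=capture("scene");cv2.imwrite("pics/s3.png",crop(c,170,120,140,110,5))
E
```

```text
t 1.7667 p [507.1 -40.4 216.8] w 30.4 F [ 0.13 -0.03 -0.14]
yang -25.7 zang -115.7 x [-0. -0. -1.] q6 0.22
tool shift cm [ 1.703e+01  1.000e-02 -1.500e-01]invalid input at $[0]: expected keys dx, dy, dz, spin
```

View pics/w1.png

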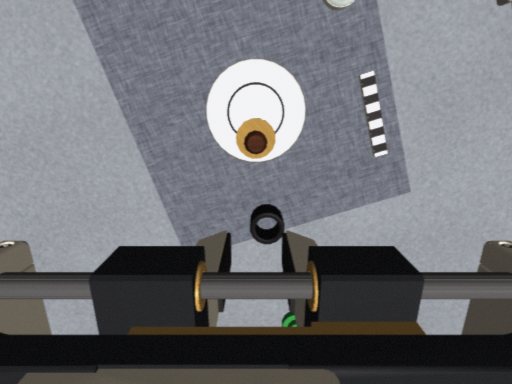

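View pics/s3.png

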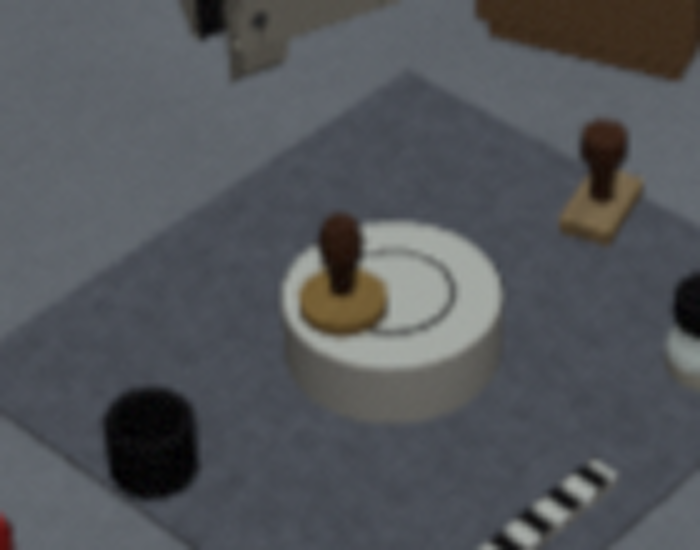

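The wrist view shows the seal (255,138), the circle centre (255,110) and the finger gap (~257) all in one column, so the push line is right. Every row needs all four keys.

```bash
python3 -m crank '[{"dx":4,"dy":0,"dz":0,"spin":0},{"dx":8,"dy":0,"dz":0,"spin":0},{"dx":11,"dy":0,"dz":0,"spin":0},{"dx":13,"dy":0,"dz":0,"spin":0},{"dx":14,"dy":0,"dz":0,"spin":0},{"dx":14,"dy":0,"dz":0,"spin":0},{"dx":14,"dy":0,"dz":0,"spin":0}]'; python3 - <<'E'
from g import *
show([507.8,-39.1,46.5])
o=sensors.get_obs();c=capture("wrist");V=view(c,o);cv2.imwrite("pics/w2.png",c["frame"])
for P in([539,25.8,43],[527.3,1.5,53]):print(px(c,V,P))
c=capture("scene");cv2.imwrite("pics/s4.png",crop(c,170,120,140,110,5))
E
```

```text
time: 2.45
tool_pos: [507.9, -39.8, 77.3]
tcp_rot: [1.616, 1.57, -0.403]
contact_force: [-0.5, -0.7, -0.2]
grip_width: 30.4
t 2.45 p [507.9 -39.8  77.3] w 30.4 F [-0.52 -0.75 -0.23]
yang -25.66 zang -115.66 x [ 0.001 -0.    -1.   ] q6 0.22
tool shift cm [ 3.08 -0.05 -0.06]
(np.float64(256.4572918722971), np.float64(120.25271228701116))
(np.float64(256.49829467928384), np.float64(164.9312009969246))
```

View pics/w2.png

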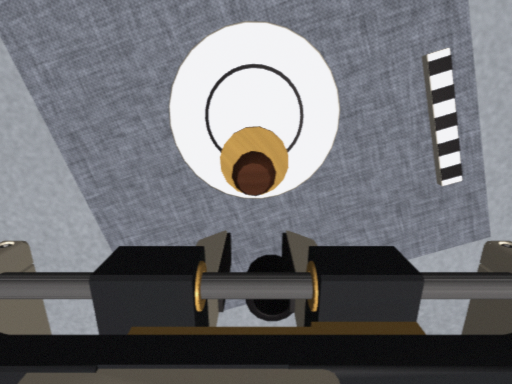

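View pics/s4.png

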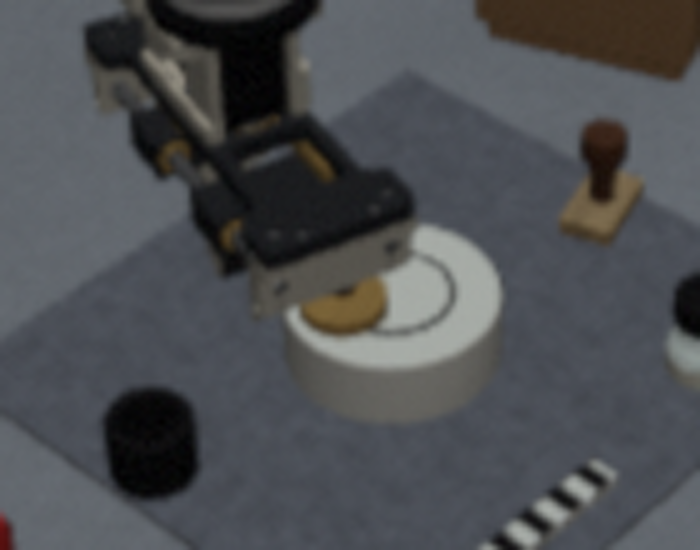

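Now down to foot height, then a slow advance along tool -z.

```bash
python3 -m crank '[{"dx":1.5,"dy":0,"dz":0,"spin":0},{"dx":2.5,"dy":0,"dz":0,"spin":0},{"dx":3.05,"dy":0,"dz":0,"spin":0},{"dx":3.05,"dy":0,"dz":0,"spin":0},{"dx":3.05,"dy":0,"dz":-0.4,"spin":0},{"dx":3.05,"dy":0,"dz":-0.8,"spin":0},{"dx":3.05,"dy":0,"dz":-1.1,"spin":0},{"dx":3.05,"dy":0,"dz":-1.3,"spin":0},{"dx":3.05,"dy":0,"dz":-1.4,"spin":0},{"dx":3.05,"dy":0,"dz":-1.4,"spin":0}]'; python3 - <<'E'
from g import *
show([527.3,1.5,46.5])
c=capture("wrist");cv2.imwrite("pics/w3.png",c["frame"])
c=capture("scene");cv2.imwrite("pics/s5.png",crop(c,170,120,140,110,5))
E
```

```text
time: 3.38
tool_pos: [513.8, -26.3, 46.4]
tcp_rot: [1.561, 1.57, -0.456]
contact_force: [-1.0, 0.5, 0.2]
grip_width: 29.9
t 3.3833 p [513.8 -26.3  46.4] w 29.9 F [-1.    0.47  0.19]
yang -25.58 zang -115.58 x [ 0. -0. -1.] q6 0.25
tool shift cm [-0.01  0.02 -3.09]
```

View pics/w3.png

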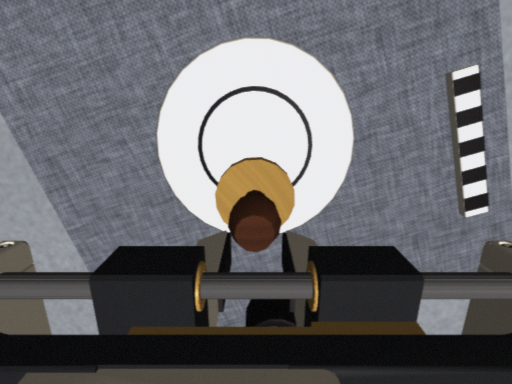

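View pics/s5.png

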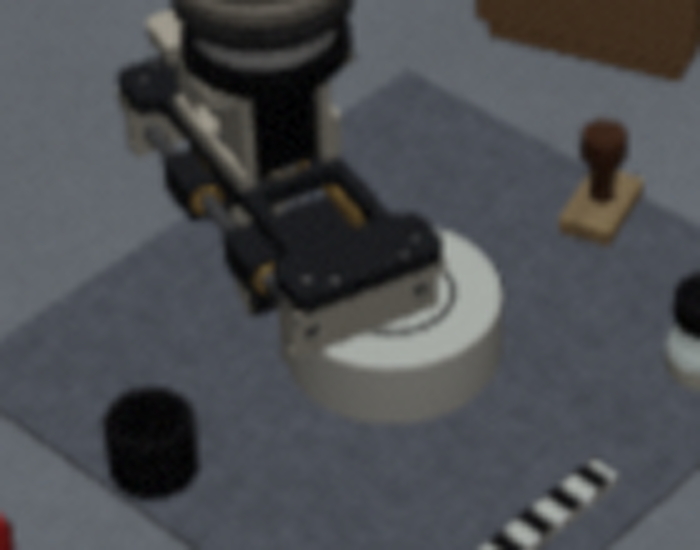

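The fingertips straddle the foot, just short of contact. I'll push slowly by about 19 mm.

```bash
python3 -m crank '[{"dx":0,"dy":0,"dz":-0.1,"spin":0},{"dx":0,"dy":0,"dz":-0.2,"spin":0},{"dx":0,"dy":0,"dz":-0.3,"spin":0},{"dx":0,"dy":0,"dz":-0.4,"spin":0},{"dx":0,"dy":0,"dz":-0.5,"spin":0},{"dx":0,"dy":0,"dz":-0.6,"spin":0},{"dx":0,"dy":0,"dz":-0.7,"spin":0},{"dx":0,"dy":0,"dz":-0.8,"spin":0},{"dx":0,"dy":0,"dz":-0.9,"spin":0},{"dx":0,"dy":0,"dz":-1.0,"spin":0},{"dx":0,"dy":0,"dz":-1.1,"spin":0},{"dx":0,"dy":0,"dz":-1.2,"spin":0},{"dx":0,"dy":0,"dz":-1.3,"spin":0},{"dx":0,"dy":0,"dz":-1.4,"spin":0},{"dx":0,"dy":0,"dz":-1.5,"spin":0},{"dx":0,"dy":0,"dz":-1.6,"spin":0},{"dx":0,"dy":0,"dz":-1.7,"spin":0},{"dx":0,"dy":0,"dz":-1.8,"spin":0}]'; python3 - <<'E'
from g import *
show([539,25.8,46.5])
c=capture("wrist");cv2.imwrite("pics/w4.png",c["frame"])
E
```

```text
time: 4.98
tool_pos: [521.4, -10.3, 46.2]
tcp_rot: [0.768, 1.571, -1.249]
contact_force: [-0.7, -0.7, 0.1]
grip_width: 30.4
t 4.9833 p [521.4 -10.3  46.2] w 30.4 F [-0.69 -0.74  0.07]
yang -25.61 zang -115.61 x [ 0. -0. -1.] q6 0.28
tool shift cm [-0.03  0.02 -4.02]
```

View pics/w4.png

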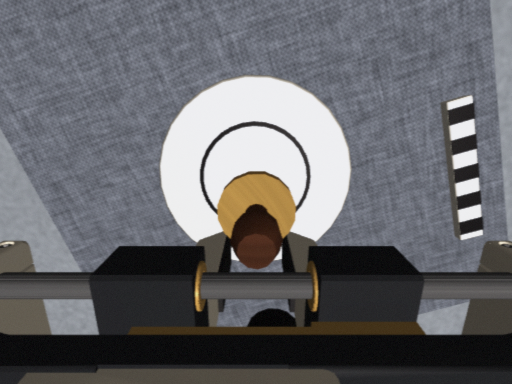

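The foot centre is now at about (256,210) and the circle at (255,176), upright and pushed straight. About 15 mm remains, so I'll push 13.

```bash
python3 -m crank '[{"dx":0,"dy":0,"dz":-0.1,"spin":0},{"dx":0,"dy":0,"dz":-0.2,"spin":0},{"dx":0,"dy":0,"dz":-0.3,"spin":0},{"dx":0,"dy":0,"dz":-0.4,"spin":0},{"dx":0,"dy":0,"dz":-0.5,"spin":0},{"dx":0,"dy":0,"dz":-0.6,"spin":0},{"dx":0,"dy":0,"dz":-0.7,"spin":0},{"dx":0,"dy":0,"dz":-0.8,"spin":0},{"dx":0,"dy":0,"dz":-0.9,"spin":0},{"dx":0,"dy":0,"dz":-1.0,"spin":0},{"dx":0,"dy":0,"dz":-1.1,"spin":0},{"dx":0,"dy":0,"dz":-1.2,"spin":0},{"dx":0,"dy":0,"dz":-1.3,"spin":0},{"dx":0,"dy":0,"dz":-1.3,"spin":0}]'; python3 - <<'E'
from g import *
show([539,25.8,46.5])
c=capture("wrist");cv2.imwrite("pics/w5.png",c["frame"])
E
```

```text
time: 6.2
tool_pos: [527.1, 1.5, 46.2]
tcp_rot: [1.935, 1.571, -0.083]
contact_force: [-0.3, -1.5, -1.5]
grip_width: 30.1
t 6.2 p [527.1   1.5  46.2] w 30.1 F [-0.28 -1.46 -1.52]
yang -25.6 zang -115.6 x [ 0. -0. -1.] q6 0.3
tool shift cm [-0.03  0.02 -2.7 ]
```

View pics/w5.png

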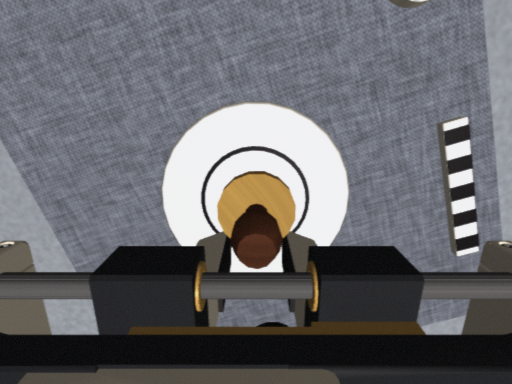

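```bash
python3 - <<'E'
from g import *
o=sensors.get_obs();c=capture("wrist");V=view(c,o)
x0,y0,s=150,95,3.5
im=crop(c,x0,y0,210,160,s)
# measured: plinth ring left/right/top -> fit the plinth pos by pixel rows
P=at(c,V,255.3,198.5,43);print(P)
for k,r,col in((0,55,(0,0,255)),(0,28.5,(0,255,0)),(10,22,(255,0,0))):
    circ(c,V,im,[P[0],P[1],43+k],r,col,s,x0,y0)
cv2.imwrite("pics/w6.png",im)
E
```

```text
[539.00478617  28.97937754  43.        ]
```

View pics/w6.png

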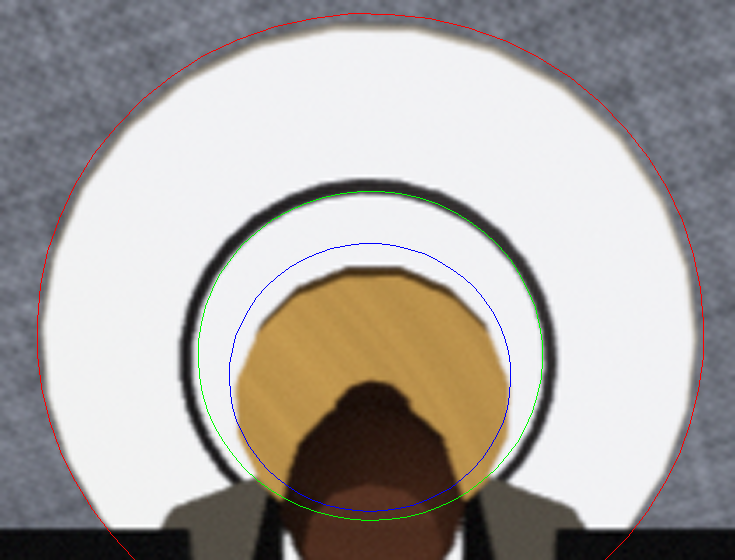

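The foot is about 3 mm short of the centre. I'll push 3 mm more, pause, then retract straight back.

```bash
python3 -m crank '[{"dx":0,"dy":0,"dz":-0.1,"spin":0},{"dx":0,"dy":0,"dz":-0.2,"spin":0},{"dx":0,"dy":0,"dz":-0.3,"spin":0},{"dx":0,"dy":0,"dz":-0.3,"spin":0},{"dx":0,"dy":0,"dz":-0.2,"spin":0},{"dx":0,"dy":0,"dz":0.0,"spin":0},{"dx":0,"dy":0,"dz":0.4,"spin":0},{"dx":0,"dy":0,"dz":1.2,"spin":0},{"dx":0,"dy":0,"dz":2.5,"spin":0},{"dx":0,"dy":0,"dz":4,"spin":0},{"dx":-3,"dy":0,"dz":7,"spin":0},{"dx":-6,"dy":0,"dz":9,"spin":0},{"dx":-9,"dy":0,"dz":12,"spin":0},{"dx":-12,"dy":0,"dz":15,"spin":0},{"dx":-12,"dy":0,"dz":18,"spin":0},{"dx":-12,"dy":0,"dz":18,"spin":0}]'; python3 - <<'E'
from g import *
show([481,-362,70])
t=capture("top");Vt=view(t)
x0,y0,s=206,175,8
im=crop(t,x0,y0,75,70,8);P=[538.14,25.8,43]
circ(t,Vt,im,P,55,(0,0,255),s,x0,y0);circ(t,Vt,im,[P[0],P[1],53],22,(255,0,0),s,x0,y0);cv2.imwrite("pics/t3.png",im)
sc=capture("scene");Vs=view(sc)
x0,y0=215,150;im=crop(sc,x0,y0,70,60,8);P=[540.4,25.8,43]
circ(sc,Vs,im,P,55,(0,0,255),s,x0,y0);circ(sc,Vs,im,[P[0],P[1],53],22,(255,0,0),s,x0,y0);cv2.imwrite("pics/s6.png",im)
E
```

```text
time: 7.63
tool_pos: [447.8, -166.1, 168.2]
tcp_rot: [1.12, 1.566, -0.902]
contact_force: [0.5, 0.2, -0.3]
grip_width: 30.8
t 7.6333 p [ 447.8 -166.1  168.2] w 30.8 F [ 0.48  0.18 -0.34]
yang -25.85 zang -115.85 x [ 0.003 -0.004 -1.   ] q6 -0.06
tool shift cm [ 9.91 11.49 16.16]
```

View pics/t3.png

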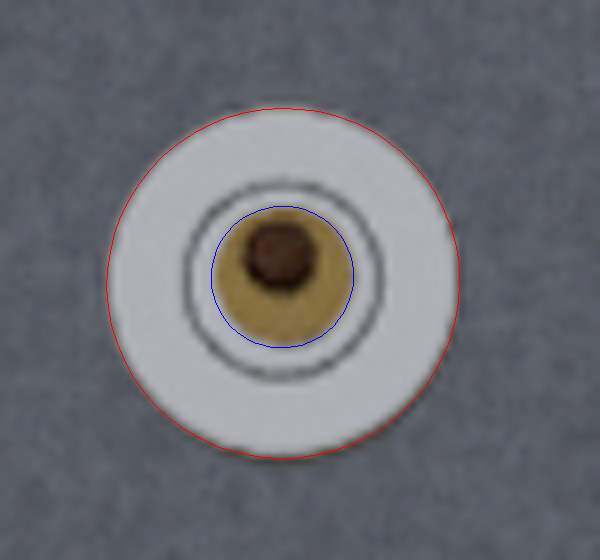

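View pics/s6.png

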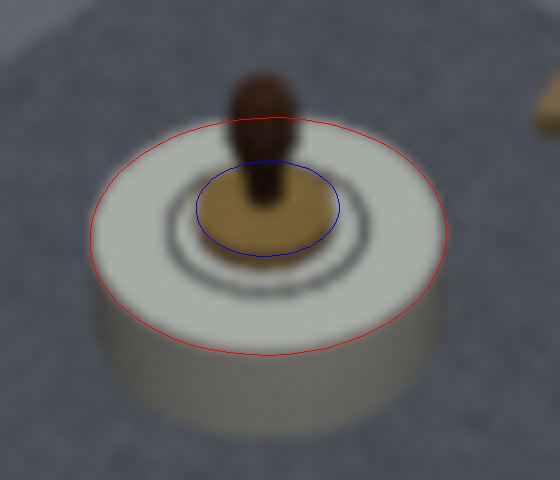

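The seal is centred within about 1 mm in both views and upright. Next, the release button: shut the fingers and move over it.

```bash
python3 -m crank '[{"dx":0,"dy":11.5,"dz":16.2,"spin":0},{"dx":0,"dy":11.5,"dz":16.2,"spin":0},{"dx":0,"dy":11.5,"dz":16.2,"spin":0},{"dx":0,"dy":11.5,"dz":16.2,"spin":0},{"dx":0,"dy":11.5,"dz":16.2,"spin":0},{"dx":0,"dy":11.5,"dz":16.2,"spin":0},{"dx":3,"dy":11.5,"dz":16.2,"spin":0},{"dx":6,"dy":11.5,"dz":16.2,"spin":0},{"dx":9,"dy":11.5,"dz":16.2,"spin":0},{"dx":9.9,"dy":11.5,"dz":16.2,"spin":0},{"dx":9.9,"dy":11.5,"dz":16.2,"spin":0},{"dx":9.9,"dy":11.5,"dz":16.2,"spin":0}]' 0; python3 - <<'E'
from g import *
show([481,-362,23])
o=sensors.get_obs();c=capture("wrist");V=view(c,o);print(px(c,V,[481,-362,22.5]),px(c,V,[481,-362,0]))
cv2.imwrite("pics/w7.png",c["frame"])
c=capture("scene");cv2.imwrite("pics/s7.png",crop(c,60,200,130,110,5))
c=capture("top");cv2.imwrite("pics/t7.png",crop(c,320,180,120,100,5))
E
```

```text
time: 8.73
tool_pos: [483.3, -356.2, 67.5]
tcp_rot: [-2.066, 1.57, 2.201]
contact_force: [-0.1, 0.4, 0.3]
grip_width: 0.5
t 8.7333 p [ 483.3 -356.2   67.5] w 0.5 F [-0.11  0.38  0.34]
yang -25.56 zang -115.56 x [-0.  0. -1.] q6 -0.32
tool shift cm [4.45 0.04 0.62]
(np.float64(257.7922126753525), np.float64(227.86408114572632)) (np.float64(257.6830884843586), np.float64(217.15088528986107))
```

View pics/w7.png

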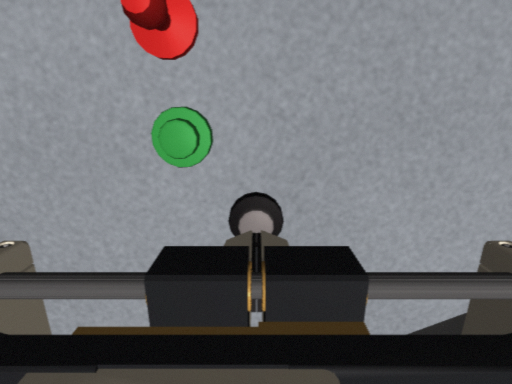

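View pics/s7.png

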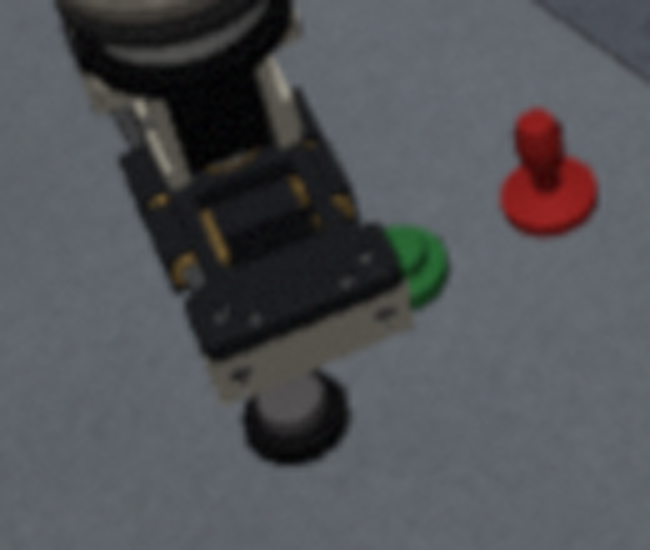

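View pics/t7.png

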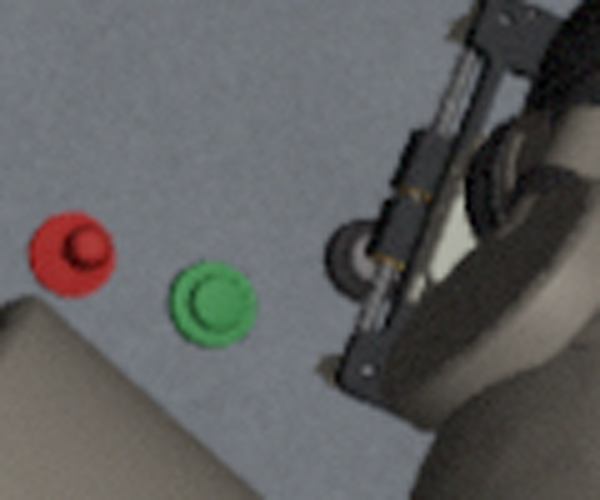

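```bash
python3 -m crank '[{"dx":0,"dy":0,"dz":0.5,"spin":0},{"dx":2,"dy":0,"dz":0.5,"spin":0},{"dx":3.3,"dy":0,"dz":0.5,"spin":0},{"dx":3.8,"dy":0,"dz":0.5,"spin":0},{"dx":4.0,"dy":0,"dz":0.5,"spin":0},{"dx":4.0,"dy":0,"dz":0.5,"spin":0}]'; python3 - <<'E'
from g import *
show([481,-362,22.7])
c=capture("scene");cv2.imwrite("pics/s8.png",crop(c,90,250,70,55,8))
c=capture("wrist");cv2.imwrite("pics/w8.png",crop(c,206,190,100,70,6))
E
```

```text
time: 9.38
tool_pos: [480.8, -361.6, 27.6]
tcp_rot: [1.151, 1.57, -0.867]
contact_force: [-0.0, 0.5, 0.5]
grip_width: 0.2
t 9.3833 p [ 480.8 -361.6   27.6] w 0.2 F [-0.01  0.54  0.46]
yang -25.62 zang -115.62 x [ 0. -0. -1.] q6 -0.32
tool shift cm [0.49 0.03 0.02]
```

View pics/s8.png

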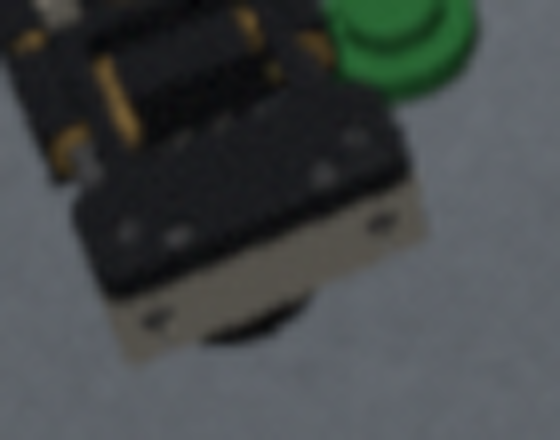

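View pics/w8.png

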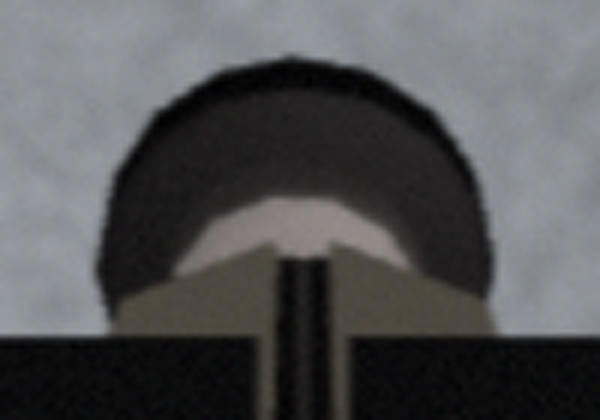

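The fingertips are centred over the grey cap. I'll press in small steps and watch the force.

```bash
python3 -m crank '[{"dx":0.2,"dy":0,"dz":0,"spin":0},{"dx":0.4,"dy":0,"dz":0,"spin":0},{"dx":0.6,"dy":0,"dz":0,"spin":0},{"dx":0.7,"dy":0,"dz":0,"spin":0},{"dx":0.8,"dy":0,"dz":0,"spin":0},{"dx":0.8,"dy":0,"dz":0,"spin":0}]'
```

```text
time: 9.98
tool_pos: [481.0, -361.5, 19.4]
tcp_rot: [1.204, 1.57, -0.814]
contact_force: [0.2, 0.0, 3.0]
grip_width: 0.3
```

```bash
python3 -m crank '[{"dx":0.1,"dy":0,"dz":0,"spin":0},{"dx":0.2,"dy":0,"dz":0,"spin":0},{"dx":0.2,"dy":0,"dz":0,"spin":0},{"dx":0.2,"dy":0,"dz":0,"spin":0}]'
```

```text
time: 10.32
tool_pos: [481.0, -361.5, 17.5]
tcp_rot: [1.215, 1.57, -0.803]
contact_force: [1.1, -1.2, 4.0]
grip_width: 0.5
```

```bash
python3 -m crank '[{"dx":0.1,"dy":0,"dz":0,"spin":0},{"dx":0.2,"dy":0,"dz":0,"spin":0},{"dx":0.2,"dy":0,"dz":0,"spin":0},{"dx":0.2,"dy":0,"dz":0,"spin":0}]'
```

```text
time: 10.65
tool_pos: [481.0, -361.5, 16.2]
tcp_rot: [1.206, 1.57, -0.812]
contact_force: [-0.5, 1.0, 10.6]
grip_width: 0.4
```

```bash
python3 -m crank '[{"dx":0.1,"dy":0,"dz":0,"spin":0},{"dx":0.1,"dy":0,"dz":0,"spin":0},{"dx":0.1,"dy":0,"dz":0,"spin":0}]'; python3 - <<'E'
from g import *
show()
c=capture("wrist");cv2.imwrite("pics/w9.png",crop(c,206,190,100,70,6))
E
```

```text
time: 10.9
tool_pos: [481.0, -361.5, 16.0]
tcp_rot: [1.162, 1.569, -0.856]
contact_force: [-3.3, 2.6, 17.4]
grip_width: 0.5
t 10.9 p [ 481.  -361.5   16. ] w 0.5 F [-3.3   2.56 17.37]
yang -25.6 zang -115.6 x [ 0.001 -0.001 -1.   ] q6 -0.32
```

View pics/w9.png

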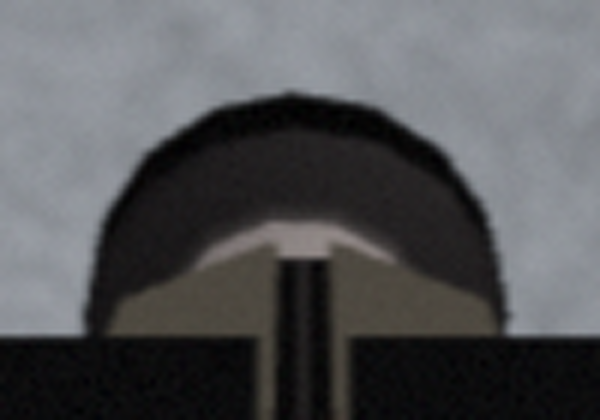

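There is a hard stop at z ≈ 16.1. I'll back off in steps to find where contact with the cap ends, which confirms the travel.

```bash
F='s'; python3 -m crank '[{"dx":-0.3,"dy":0,"dz":0,"spin":0},{"dx":-0.4,"dy":0,"dz":0,"spin":0},{"dx":-0.4,"dy":0,"dz":0,"spin":0}]'; python3 -m crank '[{"dx":-0.1,"dy":0,"dz":0,"spin":0},{"dx":-0.2,"dy":0,"dz":0,"spin":0},{"dx":-0.2,"dy":0,"dz":0,"spin":0}]';python3 -m crank '[{"dx":-0.1,"dy":0,"dz":0,"spin":0},{"dx":-0.1,"dy":0,"dz":0,"spin":0}]';python3 -m crank '[{"dx":-0.1,"dy":0,"dz":0,"spin":0},{"dx":-0.1,"dy":0,"dz":0,"spin":0}]';python3 -m crank '[{"dx":-0.1,"dy":0,"dz":0,"spin":0},{"dx":-0.1,"dy":0,"dz":0,"spin":0}]'
```

```text
time: 11.2
tool_pos: [481.0, -361.5, 18.5]
tcp_rot: [1.202, 1.57, -0.816]
contact_force: [1.3, -1.1, 3.1]
grip_width: 0.5
time: 11.45
tool_pos: [480.9, -361.4, 20.2]
tcp_rot: [1.152, 1.57, -0.866]
contact_force: [2.1, -1.1, 2.5]
grip_width: 0.6
time: 11.62
tool_pos: [480.6, -361.2, 21.1]
tcp_rot: [-1.701, 1.57, 2.565]
contact_force: [1.1, -1.8, 2.4]
grip_width: 0.3
time: 11.78
tool_pos: [480.5, -361.1, 22.1]
tcp_rot: [-1.757, 1.57, 2.508]
contact_force: [0.6, 0.1, 0.9]
grip_width: 0.3
time: 11.95
tool_pos: [480.3, -360.9, 22.9]
tcp_rot: [-1.865, 1.569, 2.4]
contact_force: [0.3, -0.1, -0.8]
grip_width: 0.2
```

Contact ends at about z = 22, so the cap travelled about 6 mm. Now I'll retract and do the final check.

```bash
python3 -m crank '[{"dx":-1,"dy":0,"dz":0,"spin":0},{"dx":-4,"dy":0,"dz":0,"spin":0},{"dx":-8,"dy":0,"dz":2,"spin":0},{"dx":-12,"dy":0,"dz":6,"spin":0},{"dx":-13,"dy":0,"dz":9,"spin":0},{"dx":-13,"dy":0,"dz":9,"spin":0},{"dx":-13,"dy":0,"dz":9,"spin":0},{"dx":-13,"dy":0,"dz":9,"spin":0}]'; python3 - <<'E'
from g import *
show()
t=capture("top");cv2.imwrite("pics/t9.png",cv2.resize(t["frame"][150:280,160:420],None,fx=3,fy=3))
c=capture("scene");cv2.imwrite("pics/s9.png",cv2.resize(c["frame"][130:310,90:350],None,fx=3,fy=3))
E
```

```text
time: 12.62
tool_pos: [441.4, -441.9, 152.9]
tcp_rot: [-2.354, 1.569, 1.91]
contact_force: [-0.2, 0.0, -0.3]
grip_width: 0.4
t 12.6167 p [ 441.4 -441.9  152.9] w 0.4 F [-0.21  0.   -0.33]
yang -25.67 zang -115.67 x [-0.     0.001 -1.   ] q6 -0.46
```

View pics/t9.png

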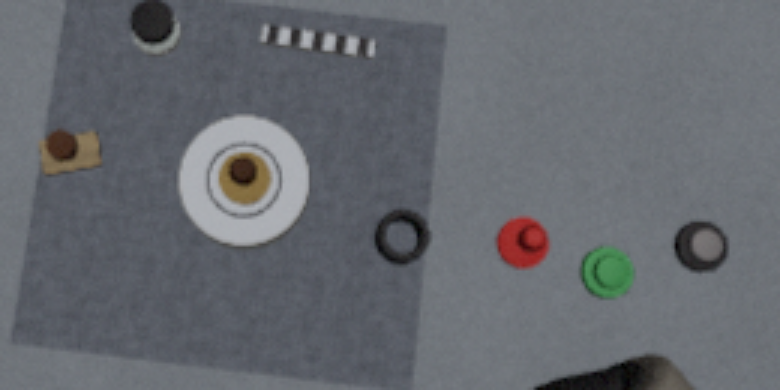

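View pics/s9.png

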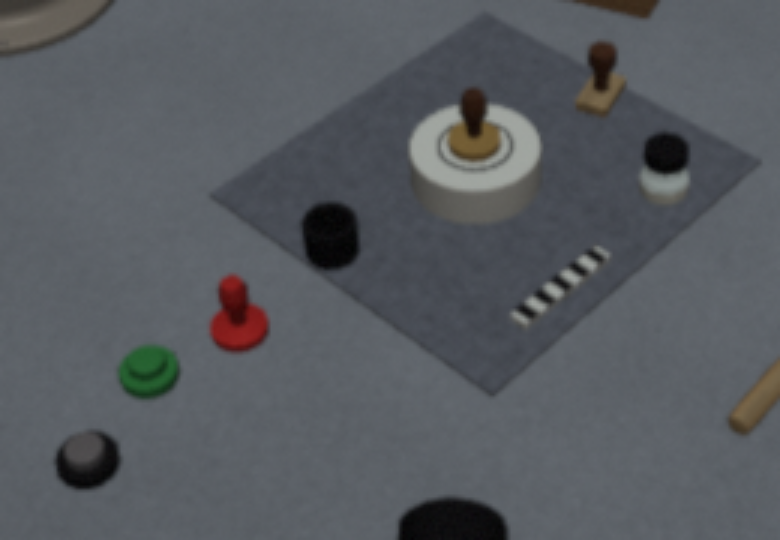

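The seal stands in the middle of the circle, the button cap is up again, the other things look unmoved, and the robot is clear.

```bash
python3 -c "
from plant import bot;print(bot.close_job())"
```

```text
the job is handed in; nothing more can be done
None
```

The seal stands upright in the middle of the circle and the release button has been pressed and let go. I handed the job in at about 13 s of the 48 s allowed.

- **Seal:** I pushed it about 27 mm by its foot in three slow moves, with the two parted fingertips acting as a cradle. In both the top and scene views its foot then lay about 1 mm from the circle's centre. The force readings taken after each move were at most about 2 N; the arm reports force only at the end of a move, so I have no peak value.
- **Release button:** I pressed the grey button with the fingers shut. It met a hard stop at 16 mm height, and contact ended at about 22 mm on the way back up, so it travelled about 6 mm. The highest force I read there was about 17 N.
- **Last pictures:** The seal was still centred, the cap was up again, and the mat items and look-alikes looked unmoved by eye. The robot was touching nothing.
- **Disagreement:** The wrist camera's predicted positions were off by up to about 4 mm along the push direction. I therefore judged the final centring from the top and scene cameras, which agreed with each other to about 1 mm on the seal's offset from the circle.

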